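Press a filler colour-test tile

TASK

Press the test tile: slide the flat tile mould fully home against the back stop of the bench press's slot, and only then flip the red safety catch right over so that it frees the lever. Then pull the lever by its black grip forward and down to its stop, so that the ram squeezes the mould, and finish still holding it there against its return spring (do not let go). Leave everything else on the bench where it is.

Things in the scene. Friction and masses are not known exactly. Their poses are not given: they have to be found in the camera images.
- press: dark green bench lever press (C-frame, 185 mm deep, 120 wide, head top 195 mm up, square ram up to 225), bolted down, place and angle vary. Origin on the ram's axis at bench level; x points from its open front to the column at its back, y to its left, z up; lever and red catch on its right (-y). The head overhangs the slot: its face is 25 mm before the ram's axis, its underside 105 mm up
- slot_home (a point): on the slot's floor (40 mm above the bench), on the ram's axis: the mould's origin lies here when it is fully home against the back stop; axes as the press. Slot open at the front (-x): side rails 73 mm apart; steel strips 17 mm above the floor reach 7 mm in over both sides, open between. The pad under the ram rests 38 mm above the floor
- slot_mouth (a point): centre of the slot's mouth at floor height, 42 mm before slot_home; short flared lead-ins at its sides, floor and top. The press's base plate (22 mm high) ends 40 mm before slot_home; nothing stands in front of it
- mould: closed flat tile mould, 0.2 to 0.35 kg: aluminium plate 64 (x) x 70 (y) x 14 mm, a brass plate 44 x 44 mm raised 4 mm on its top; at its -x end a flat handle 24 mm wide ends 110 mm from the origin. Origin: centre of the plate's underside; x points away from the handle (enters the slot first), z up. Lies flat on the bench left or right of the press, handle roughly towards the robot
- mould_grip (a point): middle of the mould's black handle (50 mm long, 24 wide across the mould's y, 14 thick), 85 mm behind the mould's origin, 7 mm above its underside; it stays outside the press, clear of the head, when the mould is home
- catch (a joint): angle of the red safety catch (rad), a round 10 mm arm hinged on the top right edge of the head. Starts at 0 to 0.25: about level, pointing to the press's right, across the front of an upright locking ear on the lever's hub, so that the lever cannot be pulled. Swings up and over to the left, stop at 2.3. Upright at 1.57. Light, a stiff hinge: it stays where it is left (about 1 N at its tab)
- catch_hinge (a point): centre of the catch's hinge, 205 mm above the bench; axes as the press; the hinge axis is the press's x
- catch_tab (a point): centre of the catch's red round finger tab: a disc 26 mm across and 12 mm thick along the hinge axis (press x), 75 mm from the hinge; with the catch at 0, 105 mm right of the ram's axis; free space around it
- lever (a joint): angle of the lever (rad): 0 at rest, leaning 30 degrees from upright to the back; grows as its top is pulled to the front and down; stop at 1.57 (60 degrees from upright to the front). A spring returns it when let go: about 1.5 N at the handle at first, 7 N at the stop. It drives the ram down 18 mm per rad; the sprung pad meets the seated mould at about 1.1 and yields until the stop
- lever_hub (a point): on the lever's axis (along the press's y) in the plane in which it swings, 60 mm right of the ram's axis, 160 mm above the bench; axes as the press
- lever_handle: black cross grip at the lever's end: a cylinder 26 mm across and 36 mm long along the press's y; origin at its centre, 150 mm from lever_hub; it revolves freely on its pin
- pad: steel pressing pad 36 x 36 mm on a spring under the ram; origin at the centre of its underside
- mixing_bowl: black rubber mixing bowl, rim 96 mm across, 55 mm high; origin at its underside; to be left alone
- juglet: terracotta juglet with a grey filled band, 122 mm high, 98 mm across, standing on a cork ring; origin at its underside; to be left alone
- solvent_jar: off-white plastic jar with a white cap, 58 mm across, 105 mm high; origin at its underside; to be left alone
- binder_jar: tan jar with a paper label and a white cap, 62 mm across, 115 mm high; origin at its underside; to be left alone
- brush: artist's brush with a blue-green handle, 190 mm long, lying flat; origin at its underside; to be left alone
- spatula: small modelling spatula, dark wooden handle, steel blade, 172 mm long, lying flat; origin at its underside; to be left alone
- sample_tile: finished colour sample, a flat tan tile 44 x 44 x 6 mm; origin at its underside; to be left alone
- sherd: loose terracotta sherd about 45 x 50 x 7 mm; to be left alone
Things that resemble listed ones, but are neither listed nor needed, are in the scene too. There is more than one size of the mould; the one meant has the size given above.

How it is judged:
On the way, in this order (a step that is already met when the one before it is completed fails the run):
1. the mould lies fully home in the slot of the press (x of mould in the frame of slot_home between -0.005 and 0.004 m and y of mould in the frame of slot_home between -0.004 and 0.004 m and z of mould in the frame of slot_home between -0.003 and 0.004 m and angle between the x axis of mould and the x axis of slot_home, either way round below 0.08 rad), for 0.2 s.
2. the catch has been flipped over, past upright, with the mould still home and the lever not yet pulled (value of joint catch above 1.7 rad and value of joint lever below 0.4 rad and x of mould in the frame of slot_home between -0.006 and 0.004 m and y of mould in the frame of slot_home between -0.004 and 0.004 m and z of mould in the frame of slot_home between -0.003 and 0.004 m and angle between the x axis of mould and the x axis of slot_home, either way round below 0.08 rad), for 0.2 s.
3. the lever is pulled down to its stop and the pad presses the mould (value of joint lever above 1.42 rad and contact force between pad and mould above 10 N and contact force between the fingers and lever_handle above 2 N), for 0.2 s.
At the end, for the whole second after the job is handed in: the gripper's fingers still hold the lever by its grip (over 2 N) within 0.15 rad of its stop, the pad presses on the mould with over 10 N, the mould is home in the slot (within 6 mm of the back stop, 4 mm sideways and in height, 0.08 rad) and the catch is flipped past upright (over 1.7 rad) (all of step 3 and value of joint catch above 1.7 rad and x of mould in the frame of slot_home between -0.006 and 0.004 m and y of mould in the frame of slot_home between -0.004 and 0.004 m and z of mould in the frame of slot_home between -0.003 and 0.004 m and angle between the x axis of mould and the x axis of slot_home, either way round below 0.08 rad); the arm keeps its last pose, push and grip.
It fails at once if something else on the bench (bowl, juglet, jars, brush, spatula, sample tile, sherd) is shifted by more than 30 mm (distance of any of mixing_bowl, juglet, solvent_jar, binder_jar, brush, spatula, sample_tile, sherd from where it was at the start of the episode above 0.03 m).
It also fails if it takes over 72 s, if anything falls off the work surface, if the arm or the gripper's body presses on something with over 40 N, if the wrist force passes 120 N, or if a joint passes its speed limit or range.

ROBOT

A 6-joint arm with a two-finger parallel gripper is mounted at the origin on the work surface. World frame = base frame: x ahead of the robot, y to its left, z up, the work surface at z = 0. Lengths are in m, angles in rad, forces in N, time in s.
With the tool pointing down it reaches from about 0.325 to 0.9 m from the base axis. Payload 6.1 kg.
Tool frame: the origin (TCP) lies midway between the tips of the shut fingers; the grasp point (between the pads) lies 19 mm behind it; x points along the fingers, y is the direction in which the jaws open and shut, and the axes are right-handed (so a half turn about x gives the same grasp; the last joint's range is limited). The gripper opens to 85 mm and grips with 20 to 120 N. Pads are 22 mm wide; open, the fingers measure 114 mm over their backs; the gripper's body (76 mm by 85 mm) begins 54 mm behind the grasp point. The pads swing forward as they close: fully open they stand 13 mm farther back than shut.
Start: joints at [-1.355, 0.22, 1.526, -0, 1.395, -0.126], TCP at [0.209, -0.589, 0.231] pointing down, gripper open.
Joint ranges: [-2.98, 2.98], [-0.91, 2.08], [0.09, 2.57], [-1.24, 4.39], [0.2, 2.65], [-2.68, 2.68]. Speed limits (rad/s): [2.57, 2.57, 3.01, 3.14, 3.14, 3.14].

INTERFACE

Orientations are given as [roll, pitch, yaw] about the fixed x, y, z axes, in that order (R = Rz(yaw) Ry(pitch) Rx(roll)).
In Python, from plant import movep, move_l, set_joints, gripper_to, hold, inverse_kinematics, observe, get_image, get_calibration, Unreachable, job_done gives the robot as it stands. Calls block until the motion is done:
- movep(position, orientation): joint-space move of the TCP to a pose.
- move_l(position, feed=0.15, rotation=None, max_force=None): straight line of the TCP; rotation=None keeps the orientation; feed is the mean speed in m/s. With max_force (N) it stops when the force on the tool has changed by that much, and returns True; else False.
- set_joints(angles): joint-space move.
- gripper_to(opening, f_grip=None): finger opening in m; f_grip is the grip in N (None keeps the last); returns when the fingers have stopped.
- hold(seconds).
- inverse_kinematics(position, orientation): joint angles nearest the present ones, or None.
- observe(): the state.
- get_image(name): name is "scene" or "top" or "wrist"; returns (picture, depth): 420x560x3 uint8, red, green, blue; 420x560 float32, m along the optical axis (not along the pixel's ray), 0 where there is no reading.
- get_calibration(name): a dict with "intrinsics" (3x3 intrinsics, pixels), "dist_coeffs" ([k1, k2, p1, p2, k3] as OpenCV has them; the pictures are not rectified), "world_from_camera" (4x4, takes a point from camera to world coordinates). Camera axes: x right, y down, z forward; pixel columns grow to the right and rows downward; lengths in m; the calibration is good to about 2 mm. A picture is of the moment at which its call begins: read the wrist's pose just before it. get_calibration takes no time and is no camera call; for the wrist camera it gives the pose at the moment of the call.
A pose or a line that the arm cannot do raises Unreachable and nothing moves.
- job_done(): hands the job in, once; it reports no verdict.
The state is a dict: "time_s": time; "q": joint angles; "joint_velocities": joint speeds; "joint_torque": joint torques, N m; "eef_pos": TCP position; "tcp_rot": TCP orientation; "ft_force": force on the tool from outside, world axes, zero at the start; "torque": the same for the moment, N m; "opening": finger opening in m.
Only numpy, scipy, OpenCV 4.12 (cv2) and the standard library are available. Lean on these libraries where they do the work, as an engineer would, in place of code of your own. Each camera call takes 0.05 s, during which the arm holds its last target. There are 200 camera calls.

## Working session

There is one attempt and no reset: what is moved stays moved. The work goes in short steps, each a Python script; the robot and the scene stay as the last script left them, time stands still between calls to the robot, and variables do not carry over. Pictures are saved under pics/ and viewed, about 8 in all and at most 12, crops included, and the job is handed in when it is done.

```bash
ls; mkdir -p pics; cat > h.py <<'E'
import numpy as np, cv2
from plant import *
def cam(n):
    c=get_calibration(n); im,d=get_image(n)
    return im,d,np.array(c["intrinsics"]),np.array(c["dist_coeffs"]),np.array(c["world_from_camera"])
def pts(d,K,D,T,uv):
    uv=np.asarray(uv,float).reshape(-1,2)
    n=cv2.undistortPoints(uv.reshape(-1,1,2),K,D).reshape(-1,2)
    z=d[uv[:,1].round().astype(int),uv[:,0].round().astype(int)]
    P=np.c_[n*z[:,None],z]
    return P@T[:3,:3].T+T[:3,3]
def cloud(d,K,D,T):
    h,w=d.shape
    u,v=np.meshgrid(np.arange(w),np.arange(h))
    return pts(d,K,D,T,np.c_[u.ravel(),v.ravel()]).reshape(h,w,3)
def onplane(K,D,T,uv,z):
    n=cv2.undistortPoints(np.asarray(uv,float).reshape(-1,1,2),K,D).reshape(-1,2)
    r=np.c_[n,np.ones(len(n))]@T[:3,:3].T
    return T[:3,3]+r*((z-T[2,3])/r[:,2])[:,None]
E
python3 - <<'E'
from h import *
for n in("scene","top"):
    im,d,K,D,T=cam(n); cv2.imwrite(f"pics/{n}0.png",im[:,:,::-1]); np.savez(f"{n}0.npz",im=im,d=d,K=K,D=D,T=T)
    print(n,K[0,0],T.round(3).tolist(), (d>0).mean())
print(observe())
E
```

```text
pics
scene 434.7955681487525 [[-0.338, 0.602, -0.723, 1.368], [0.941, 0.23, -0.248, 0.248], [0.017, -0.764, -0.644, 0.921], [0.0, 0.0, 0.0, 1.0]] 0.9960119047619047
top 524.8870582201387 [[-0.008, -0.996, 0.087, 0.419], [-1.0, 0.008, -0.002, 0.003], [0.001, -0.087, -0.996, 1.946], [0.0, 0.0, 0.0, 1.0]] 0.9957440476190477
{'time_s': 0.1, 'q': array([-1.35511709e+00,  2.21153719e-01,  1.52753811e+00, -8.01990182e-06,
        1.39471704e+00, -1.26084611e-01]), 'joint_velocities': array([ 3.68781171e-04, -1.10495296e-03, -2.09154870e-03, -5.53061201e-04,
       -3.82953713e-05, -1.28112414e-05]), 'joint_torque': array([-3.08337912e-04, -4.98246002e+01, -3.90547550e+01, -2.13149492e-04,
        5.75468250e-03, -8.64737018e-06]), 'eef_pos': array([ 0.20934845, -0.58829106,  0.23028274]), 'tcp_rot': array([-1.69253492,  1.5689801 ,  1.790823  ]), 'ft_force': array([-0.39218325,  0.15505274, -1.36459397]), 'torque': array([-0.03224995, -0.05061383, -0.00220783]), 'opening': 0.08551320078331033}
```

View pics/scene0.png

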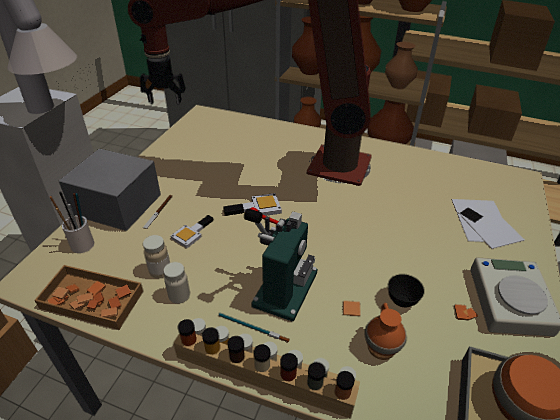

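View pics/top0.png

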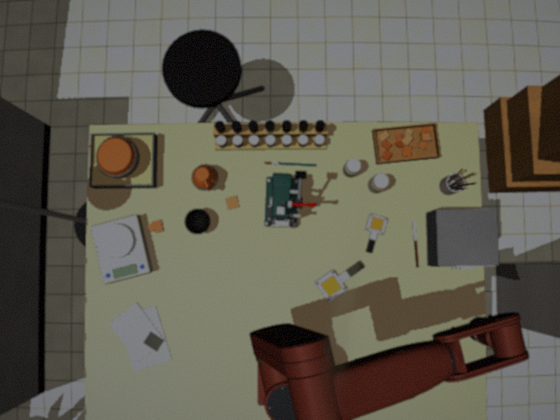

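The scene view shows the press (285,270) with the lever and catch towards the robot's right. Two moulds are visible, at (265,205) and (190,235). In the top view they are at (333,285) and (376,225), with the press at (283,200). I'll measure these next.

```bash
python3 - <<'E'
from h import *
for n in("top","scene"):
    f=np.load(n+"0.npz"); im,d,K,D,T=[f[k] for k in("im","d","K","D","T")]
    C=cloud(d,K,D,T); hsv=cv2.cvtColor(im,cv2.COLOR_RGB2HSV)
    print(n,"bench z",np.median(C[300:330,180:230,2]) )
    ok=(C[...,0]>.3)&(C[...,0]<1.)&(abs(C[...,1])<.6)
    green=(hsv[...,0]>60)&(hsv[...,0]<100)&(hsv[...,1]>90)&ok&(C[...,2]>.01)
    for a,b in((.185,.205),(.1,.18),(.03,.06),(.015,.03)):
        m=green&(C[...,2]>a)&(C[...,2]<b)
        if m.sum()>8:
            P=C[m]; r=cv2.minAreaRect(P[:,:2].astype(np.float32)); print("green",a,b,m.sum(),P.mean(0).round(4),np.round(r[0],4),np.round(r[1],4),r[2])
    # moulds: brass patches
    br=((hsv[...,0]>15)&(hsv[...,0]<28)&(hsv[...,1]>150)&ok&(C[...,2]<.06)).astype(np.uint8)
    nn,lab,st,cen=cv2.connectedComponentsWithStats(br)
    for i in range(1,nn):
        if st[i,4]>15:
            P=C[lab==i]; r=cv2.minAreaRect(P[:,:2].astype(np.float32)); print("brass",cen[i].round(1),st[i,4],np.median(P,0).round(4),np.round(r[1],4),r[2])
    red=(((hsv[...,0]<6)|(hsv[...,0]>174))&(hsv[...,1]>170)&(hsv[...,2]>60)&ok&(C[...,2]>.12)&(C[...,2]<.35))
    P=C[red]; print("red",red.sum(),P.min(0).round(3) if len(P) else 0,P.max(0).round(3) if len(P) else 0)
    big=im
t=np.load("top0.npz")["im"][140:320,240:430]; s=np.load("scene0.npz")["im"][170:330,150:350]
t=cv2.resize(t,None,fx=2.1,fy=2.1,interpolation=2); s=cv2.resize(s,None,fx=2,fy=2,interpolation=2)
h=max(t.shape[0],s.shape[0]); o=np.zeros((h,t.shape[1]+s.shape[1],3),np.uint8); o[:t.shape[0],:t.shape[1]]=t;o[:s.shape[0],t.shape[1]:]=s
cv2.imwrite("pics/c1.png",cv2.convertScaleAbs(o[:,:,::-1],alpha=1.4))
E
```

```text
top bench z -0.0003203258742137116
green 0.185 0.205 519 [0.6616 0.0113 0.1954] [0.6467 0.0092] [0.0644 0.1436] 89.50030517578125
green 0.1 0.18 16 [7.129e-01 1.000e-04 1.619e-01] [0.8162 0.0511] [0.2859 0.2815] 68.81620788574219
green 0.03 0.06 13 [0.6295 0.2163 0.0362] [0.6453 0.1644] [0.0552 0.415 ] 20.979026794433594
green 0.015 0.03 111 [0.6725 0.0643 0.0222] [0.6411 0.1557] [0.1659 0.4082] 4.206082820892334
brass [396.2 130.8] 17 [ 0.9147 -0.4251  0.0052] [0.0122 0.0379] 19.326465606689453
brass [435.  146.2] 20 [ 0.8503 -0.5758  0.008 ] [0.0464 0.0133] 17.501859664916992
brass [395.6 151. ] 16 [ 0.8381 -0.4226  0.0046] [0.027  0.0258] 17.88998794555664
brass [429.7 153.9] 33 [ 0.8233 -0.5544  0.0062] [0.0389 0.0503] 38.795143127441406
brass [414.2 155.6] 22 [ 0.8168 -0.4913  0.0063] [0.0232 0.0499] 22.757308959960938
brass [376.5 223.4] 90 [ 0.562  -0.3403  0.0183] [0.0362 0.0367] 68.82291412353516
brass [330.5 285.7] 174 [ 0.3333 -0.1676  0.023 ] [0.048  0.0487] 34.75634765625
red 72 [ 0.607 -0.101  0.165] [ 0.623 -0.029  0.24 ]
scene bench z 0.0021735687102054646
green 0.185 0.205 1024 [0.6663 0.0081 0.1953] [ 0.6455 -0.2746] [0.6306 0.1502] 89.1662826538086
green 0.1 0.18 750 [ 0.7154 -0.0128  0.1408] [ 0.7546 -0.1776] [0.3446 0.8428] 0.039682306349277496
green 0.03 0.06 229 [0.6904 0.0717 0.0446] [0.6407 0.2466] [0.5117 0.2478] 80.51338958740234
green 0.015 0.03 772 [0.6845 0.0336 0.0218] [0.6293 0.1182] [0.7981 0.2847] 76.11632537841797
brass [265.9 201.7] 179 [ 0.3334 -0.1687  0.0243] [0.0597 0.0543] 36.042842864990234
brass [185.3 233.8] 135 [ 0.5598 -0.3412  0.019 ] [0.0438 0.0436] 73.99640655517578
brass [225.2 341.5] 21 [ 0.875  -0.0551  0.0475] [0.0033 0.0192] 59.49614715576172
red 54 [ 0.604 -0.101  0.208] [ 0.687 -0.026  0.299]
```

View pics/c1.png

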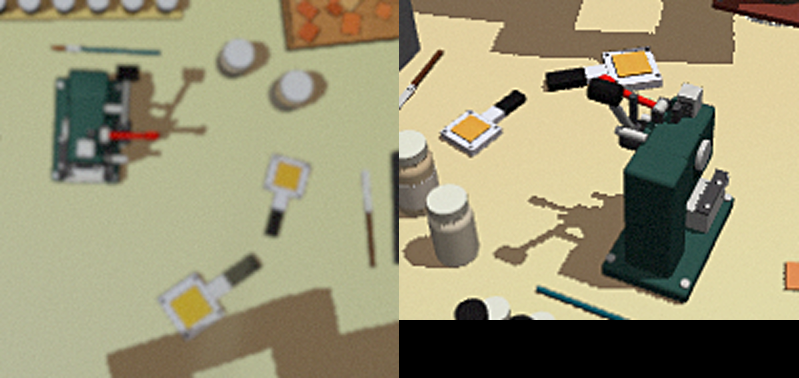

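The mould on the right at (0.562, -0.340) has the correct brass height (18 mm) and size (44 mm). The other one is taller, so it's the decoy. Next is a closer look with the wrist camera at the mould and the press.

```bash
cat >> h.py <<'E'
from scipy.spatial.transform import Rotation as Rot
def rpy(yaw,tilt=0.,jaw90=0):
    """tool down; frame m at yaw; tilt>0: fingers point down and towards m's +x; jaws along m's y (jaw90=0) or rotated about the finger axis"""
    R=Rot.from_euler('z',yaw)*Rot.from_matrix(np.array([[0,0,1],[0,1,0],[-1,0,0.]]))
    R=Rot.from_euler('z',yaw)*Rot.from_euler('y',-tilt)*Rot.from_euler('z',-yaw)*R
    R=R*Rot.from_euler('x',jaw90)
    return R.as_euler('xyz')
E
python3 - <<'E'
from h import *
def snap(tag):
    im,d,K,D,T=cam("wrist"); np.savez(tag+".npz",im=im,d=d,K=K,D=D,T=T); return im,T,K
o=[]
movep([0.45,-0.31,0.27],rpy(-0.3)); im,T,K=snap("w1"); o.append(im)
s=observe(); R=Rot.from_euler('xyz',s["tcp_rot"]).as_matrix()
print("cam in tool",(R.T@(T[:3,3]-s["eef_pos"])).round(4),(R.T@T[:3,:3]).round(3).tolist(),K[0,0],s["time_s"],s["q"].round(2))
print(s["eef_pos"])
for p,r in (([0.36,-0.08,0.36],rpy(0,0.35)),([0.40,0.06,0.36],rpy(0,0.35))):
    try: movep(p,r); im,_,_=snap(f"w{len(o)+1}"); o.append(im)
    except Unreachable as e: print(p,e)
print(observe()["time_s"])
v=np.vstack([np.hstack(o[:2]),np.hstack([o[2] if len(o)>2 else o[0]*0,o[0]*0])])
cv2.imwrite("pics/w.png",cv2.resize(v,(800,600),interpolation=cv2.INTER_AREA)[:,:,::-1])
E
```

```text
cam in tool [-0.142   0.0007 -0.0745] [[-0.001, -0.296, 0.955], [1.0, -0.0, 0.001], [0.0, 0.955, 0.296]] 323.06743998339437 1.8083 [-0.75  0.01  1.68 -0.    1.45 -2.02]
[ 0.44969239 -0.31049733  0.26984055]
3.6333<sys>:0: UserWarning: Gimbal lock detected. Setting third angle to zero since it is not possible to uniquely determine all angles.
```

View pics/w.png

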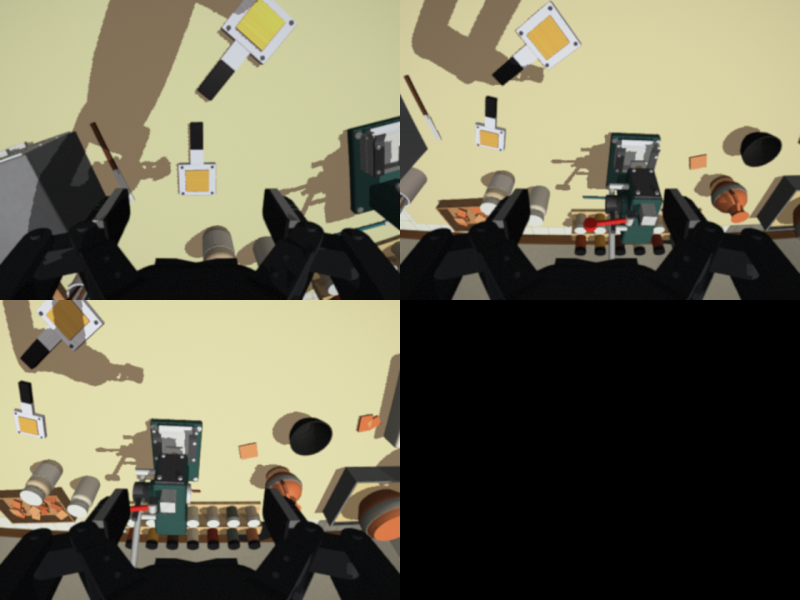

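Views 2 and 3 show the press upside down, with its front towards the image top. The base plate's front edge is at about (605-660,133) in the second quadrant, the red tab is at (590,226), and the mould in the first quadrant is at (197,175). Now I'll compute poses.

```bash
python3 - <<'E' 2>/dev/null
from h import *
def ld(n):
    f=np.load(n+".npz"); return [f[k] for k in("im","d","K","D","T")]
# mould
for n in("w1","w2"):
    im,d,K,D,T=ld(n); C=cloud(d,K,D,T); hsv=cv2.cvtColor(im,cv2.COLOR_RGB2HSV)
    near=(np.hypot(C[...,0]-.55,C[...,1]+.34)<.13)&(C[...,2]>-.005)&(C[...,2]<.04)&(d>0)
    br=near&(hsv[...,0]>14)&(hsv[...,0]<30)&(hsv[...,1]>150)
    br=br&(C[...,2]>.012)
    bl=near&(hsv[...,2]<60)&(C[...,2]>.006)
    for nm,m,z in(("brass",br,.018),("black",bl,.014)):
        c,_=cv2.findContours(m.astype(np.uint8),0,1); c=max(c,key=cv2.contourArea)
        P=onplane(K,D,T,c.reshape(-1,2),z)[:,:2].astype(np.float32); r=cv2.minAreaRect(P)
        print(n,nm,m.sum(),"zmed",np.median(C[m][:,2]).round(4),np.round(r[0],4),np.round(r[1],4),round(r[2],1))
for n in("w2","w3"):
    im,d,K,D,T=ld(n); C=cloud(d,K,D,T); hsv=cv2.cvtColor(im,cv2.COLOR_RGB2HSV)
    g=(hsv[...,0]>60)&(hsv[...,0]<110)&(hsv[...,1]>80)&(abs(C[...,1])<.2)&(C[...,0]<.9)
    for a,b,z in((.185,.205,.195),(.016,.028,.022)):
        m=g&(C[...,2]>a)&(C[...,2]<b)
        m=cv2.morphologyEx(m.astype(np.uint8),cv2.MORPH_OPEN,np.ones((2,2)))
        cs,_=cv2.findContours(m,0,1)
        for c in sorted(cs,key=cv2.contourArea)[-2:]:
            P=onplane(K,D,T,c.reshape(-1,2),z)[:,:2].astype(np.float32); r=cv2.minAreaRect(P)
            print(n,z,cv2.contourArea(c),"zmed",np.median(C[m>0][:,2]).round(4),"rect",np.round(r[0],4),np.round(r[1],4),round(r[2],1),"corners",cv2.boxPoints(r).round(3).tolist())
    t=(C[...,2]>.215)&(C[...,2]<.235)&(abs(C[...,1])<.08)&(C[...,0]>.55)&(hsv[...,1]<60)
    if t.sum()>5: print("ram top",t.sum(),C[t].mean(0).round(4),C[t].min(0).round(3),C[t].max(0).round(3))
    red=((hsv[...,0]<8)|(hsv[...,0]>172))&(hsv[...,1]>150)&(C[...,2]>.12)&(C[...,2]<.35)&(C[...,0]<.75)&(abs(C[...,1])<.25)
    u=np.argwhere(red); print("red",len(u),C[red].min(0).round(3),C[red].max(0).round(3),np.median(C[red],0).round(3), u.min(0),u.max(0))
    cv2.imwrite(f"pics/{n}.png",im[:,:,::-1])
a=cv2.imread("pics/w2.png")[170:350,220:420]; b=cv2.imread("pics/w3.png")[150:360,130:330]
o=np.hstack([cv2.resize(a,(400,420),interpolation=2),cv2.resize(b,(400,420),interpolation=2)]); cv2.imwrite("pics/c2.png",o)
E
```

```text
w1 brass 794 zmed 0.0172 [ 0.5574 -0.3414] [0.039  0.0397] 73.6
w1 black 610 zmed 0.0133 [ 0.4758 -0.317 ] [0.0211 0.0476] 74.3
w2 brass 385 zmed 0.0167 [ 0.5564 -0.3391] [0.039  0.0383] 74.3
w2 black 384 zmed 0.0127 [ 0.4733 -0.3132] [0.0224 0.0501] 74.1
w2 0.195 402.0 zmed 0.1947 rect [0.5914 0.0109] [0.0569 0.0568] 87.8 corners [[0.5619999766349792, -0.01600000075995922], [0.6190000176429749, -0.01899999938905239], [0.6209999918937683, 0.03799999877810478], [0.5640000104904175, 0.03999999910593033]]
w2 0.195 854.0 zmed 0.1947 rect [0.671  0.0069] [0.0896 0.0645] 1.8 corners [[0.625, 0.03799999877810478], [0.6269999742507935, -0.027000000700354576], [0.7170000076293945, -0.024000000208616257], [0.7149999737739563, 0.04100000113248825]]
w2 0.022 111.5 zmed 0.0211 rect [0.5536 0.0382] [0.064  0.0096] 85.3 corners [[0.5460000038146973, 0.007000000216066837], [0.5559999942779541, 0.006000000052154064], [0.5609999895095825, 0.07000000029802322], [0.5509999990463257, 0.07000000029802322]]
w2 0.022 351.0 zmed 0.0211 rect [ 0.6402 -0.0215] [0.0482 0.1377] 87.5 corners [[0.5699999928474426,
[... 806 characters left out ...]
, 0.04699999839067459]]
w3 0.022 199.5 zmed 0.0208 rect [0.5536 0.0172] [0.1111 0.0108] 86.9 corners [[0.5450000166893005, -0.03799999877810478], [0.5559999942779541, -0.03799999877810478], [0.5619999766349792, 0.07199999690055847], [0.5509999990463257, 0.0729999989271164]]
w3 0.022 331.0 zmed 0.0208 rect [0.6533 0.0555] [0.0262 0.152 ] 87.0 corners [[0.5770000219345093, 0.04600000008940697], [0.7279999852180481, 0.03799999877810478], [0.7300000190734863, 0.06499999761581421], [0.578000009059906, 0.0729999989271164]]
ram top 703 [ 0.6086 -0.01    0.223 ] [ 0.576 -0.057  0.215] [0.666 0.026 0.235]
red 183 [ 0.604 -0.055  0.205] [ 0.619 -0.024  0.216] [ 0.608 -0.041  0.211] [287 182] [296 207]
```

View pics/c2.png

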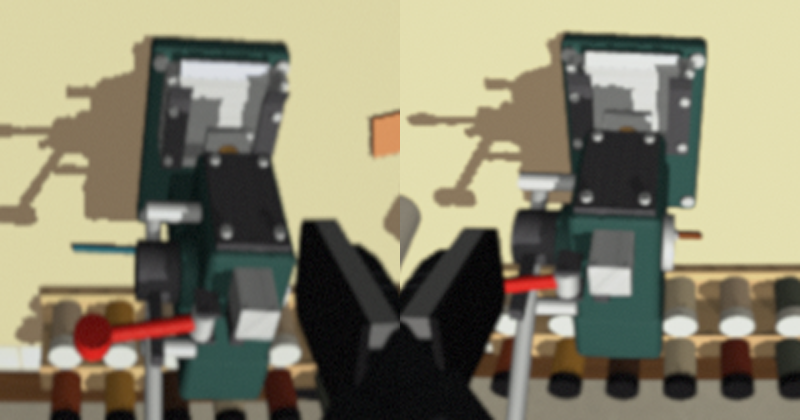

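```bash
sed -i '1i import warnings; warnings.filterwarnings("ignore")' h.py; python3 - <<'E'
from h import *
def ld(n):
    f=np.load(n+".npz"); return [f[k] for k in("im","d","K","D","T")]
def tri(l):  # [(n,uv)]
    A=np.zeros((3,3));b=np.zeros(3)
    for n,uv in l:
        im,d,K,D,T=ld(n); r=np.r_[cv2.undistortPoints(np.float64([[uv]]),K,D)[0,0],1]@T[:3,:3].T; r/=np.linalg.norm(r)
        M=np.eye(3)-np.outer(r,r); A+=M; b+=M@T[:3,3]
    return np.linalg.solve(A,b)
uv={}
for n in("top0","scene0","w2"):
    im,d,K,D,T=ld(n); C=cloud(d,K,D,T); hsv=cv2.cvtColor(im,cv2.COLOR_RGB2HSV)
    m=(hsv[...,2]<70)&(C[...,2]>.25)&(C[...,2]<.32)&(C[...,0]>.5)&(C[...,0]<.8)&(abs(C[...,1]+.05)<.1)&(d>0)
    if m.sum(): print(n,"handle",m.sum(),np.median(C[m],0).round(3),np.argwhere(m).mean(0)[::-1].round(1)); uv[n]=np.argwhere(m).mean(0)[::-1]
    red=((hsv[...,0]<8)|(hsv[...,0]>172))&(hsv[...,1]>120)&(C[...,2]>.19)&(C[...,2]<.26)&(C[...,0]<.7)&(C[...,0]>.5)
    tab=red&(C[...,1]<-.075)&(C[...,1]>-.12)
    if tab.sum(): print(n,"tab",tab.sum(),np.median(C[tab],0).round(4),np.argwhere(tab).mean(0)[::-1].round(1)); uv[n+"t"]=np.argwhere(tab).mean(0)[::-1]
if "top0" in uv and "scene0" in uv: print("handle tri",tri([(k,uv[k]) for k in("top0","scene0")]).round(4))
k=[n for n in("top0","scene0","w2") if n+"t" in uv]; print("tab tri",k,tri([(n,uv[n+"t"]) for n in k]).round(4))
im,d,K,D,T=ld("w3"); C=cloud(d,K,D,T)
m=(C[...,2]>.215)&(C[...,2]<.235)&(C[...,1]>-.01)&(C[...,1]<.05)&(C[...,0]>.54)&(C[...,0]<.66); print("ram",m.sum(),np.median(C[m],0).round(4),np.percentile(C[m],[3,97],axis=0).round(3).tolist())
# grasp
yaw=-.288; mx=np.array([np.cos(yaw),np.sin(yaw),0]); g=np.array([.4755,-.3155,0])-mx*.003
gripper_to(.055); movep(g+[0,0,.10],rpy(yaw))
print("hit",move_l(g+[0,0,.002],feed=.08,max_force=10),observe()["eef_pos"])
gripper_to(.0,f_grip=90); s=observe(); print(s["opening"],s["ft_force"].round(1),s["time_s"])
move_l(g+[0,0,.12],feed=.1); s=observe(); print(s["opening"],s["ft_force"].round(1),s["eef_pos"].round(4),s["time_s"])
im,d,K,D,T=cam("wrist"); np.savez("w4.npz",im=im,d=d,K=K,D=D,T=T); cv2.imwrite("pics/w4.png",im[:,:,::-1])
E
```

```text
top0 handle 91 [ 0.696 -0.053  0.299] [300.5 174.8]
top0 tab 32 [ 0.6115 -0.0897  0.2271] [311.2 203.9]
scene0 handle 206 [ 0.706 -0.051  0.298] [252.7 215.8]
scene0 tab 16 [ 0.6094 -0.0911  0.2308] [253.6 208.6]
w2 tab 331 [ 0.6034 -0.0913  0.2206] [266.7 313.9]
handle tri [ 0.6986 -0.0529  0.2907]
tab tri ['top0', 'scene0', 'w2'] [ 0.6073 -0.0907  0.2241]
ram 442 [0.5851 0.0128 0.2241] [[0.577, 0.001, 0.215], [0.617, 0.025, 0.225]]
hit False [ 0.47311274 -0.31505611  0.00270089]
0.02122640110364229 [-1.3  0.3  5.5] 7.5083
0.021398188148810518 [ 0.5  0.2 -4.1] [ 0.4721 -0.3142  0.119 ] 8.8417
```

View pics/w4.png

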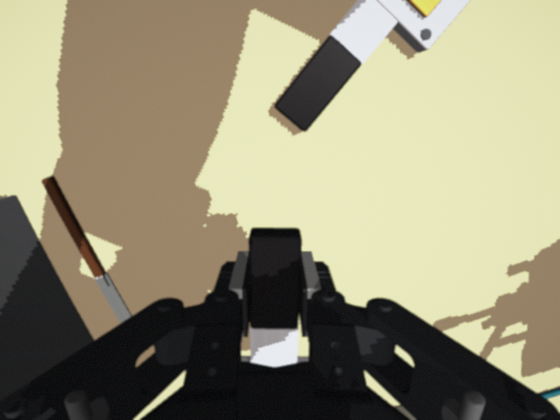

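The mould is held straight, with the handle at (275,280) in the jaws. Before inserting, I'll refine the press frame from 3D points and check whether the mould sags.

```bash
python3 - <<'E'
from h import *
def ld(n):
    f=np.load(n+".npz"); return [f[k] for k in("im","d","K","D","T")]
yaw=-.05; R=np.array([[np.cos(yaw),np.sin(yaw)],[-np.sin(yaw),np.cos(yaw)]]); O=np.array([.589,.015])
for n in("w2","w3","scene0","top0"):
    im,d,K,D,T=ld(n); C=cloud(d,K,D,T); hsv=cv2.cvtColor(im,cv2.COLOR_RGB2HSV)
    L=(C[...,:2]-O)@R.T; z=C[...,2]; near=(abs(L[...,0])<.2)&(abs(L[...,1])<.09)&(d>0)
    g=near&(im[...,1]>im[...,0]*1.3)
    def st(nm,m,ax):
        if m.sum()>6: v=L[m][:,ax]; print(n,nm,m.sum(),"p2..p98",np.percentile(v,[2,10,50,90,98]).round(4))
    st("base top x",g&(z>.018)&(z<.026),0); st("base top y",g&(z>.018)&(z<.026)&(L[...,0]<.02),1)
    st("base frontface x",g&(z>.004)&(z<.017),0)
    st("headtop x",g&(z>.19)&(z<.2),0); st("headtop y",g&(z>.19)&(z<.2)&(L[...,0]>.04),1)
    st("head frontface x",near&(z>.12)&(z<.18)&(abs(L[...,1])<.025)&(L[...,0]<0),0)
    rm=near&(z>.221)&(z<.228)&(abs(L[...,1])<.025)&(abs(L[...,0])<.03); st("ram x",rm,0); st("ram y",rm,1)
    fl=near&(z>.035)&(z<.045)&(L[...,0]<-.01); st("floor y",fl,1); st("floor x",fl,0)
    rl=near&(z>.055)&(z<.07)&(L[...,0]<-.02)&(L[...,0]>-.06); st("rail y",rl&(L[...,1]>0),1); st("rail y-",rl&(L[...,1]<0),1)
im,d,K,D,T=cam("scene"); C=cloud(d,K,D,T); hsv=cv2.cvtColor(im,cv2.COLOR_RGB2HSV)
p=observe()["eef_pos"]; a=-.288; mx=np.array([np.cos(a),np.sin(a),0])
Q=C-p; lx=Q@mx; ly=Q@np.array([-mx[1],mx[0],0])
br=(hsv[...,0]>14)&(hsv[...,0]<30)&(hsv[...,1]>130)&(abs(lx-.088)<.05)&(abs(ly)<.06)&(Q[...,2]>-.05)
print("brass held",br.sum(),"lx,ly,z",np.median(lx[br]).round(4),np.median(ly[br]).round(4),np.median(Q[br][:,2]).round(4))
if br.sum()>20:
    A=np.c_[lx[br],ly[br],np.ones(br.sum())]; print("slope",np.linalg.lstsq(A,Q[br][:,2],rcond=None)[0].round(4))
E
```

```text
w2 base top x 707 p2..p98 [-0.0387 -0.0373  0.0316  0.1013  0.1139]
w2 base top y 326 p2..p98 [-0.0594 -0.0574 -0.0294  0.0379  0.0486]
w2 base frontface x 195 p2..p98 [-0.0398 -0.0395 -0.0387  0.1963  0.1976]
w2 headtop x 1474 p2..p98 [-0.0178 -0.0147  0.0759  0.1149  0.1235]
w2 headtop y 981 p2..p98 [-0.0333 -0.0267 -0.0048  0.0203  0.0257]
w2 head frontface x 1030 p2..p98 [-0.0255 -0.0239 -0.023  -0.0222 -0.0218]
w2 ram x 288 p2..p98 [-0.012  -0.0112 -0.0015  0.0108  0.0131]
w2 ram y 288 p2..p98 [-0.0145 -0.013  -0.0021  0.0083  0.0102]
w2 floor y 685 p2..p98 [-0.0478 -0.0315  0.0008  0.0306  0.0384]
w2 floor x 685 p2..p98 [-0.0396 -0.0372 -0.0275 -0.014  -0.0111]
w2 rail y 101 p2..p98 [0.0284 0.0297 0.038  0.044  0.0457]
w2 rail y- 112 p2..p98 [-0.0491 -0.0483 -0.0421 -0.033  -0.0312]
w3 base top x 744 p2..p98 [-0.0387 -0.0373  0.0434  0.1162  0.1333]
w3 base top y 321 p2..p98 [-0.0536 -0.0425  0.0205  0.0529  0.0551]
w3 base frontface x 160 p2..p98 [-0.0399 -0.0396 -0.0389 -0.0382 -0.0375]
w3 headtop x 2071 p2..p98 [-0.0175 -0.0137  0.0662  0.1129  0.1236]
w3 headtop y 1299 p2..
[... 1366 characters left out ...]
337 0.1129 0.1995 0.2   ]
top0 headtop x 431 p2..p98 [-0.013   0.0054  0.0735  0.1181  0.1269]
top0 headtop y 336 p2..p98 [-0.0321 -0.0255 -0.0014  0.0227  0.0273]
top0 head frontface x 20 p2..p98 [-0.0218 -0.0205 -0.0194 -0.0188 -0.0186]
top0 ram x 43 p2..p98 [-0.0069 -0.0053  0.0037  0.0169  0.0243]
top0 ram y 43 p2..p98 [-0.014  -0.0135 -0.0032  0.0085  0.0095]
top0 floor y 71 p2..p98 [-0.0298 -0.0257 -0.0005  0.022   0.0273]
top0 floor x 71 p2..p98 [-0.0349 -0.0331 -0.0248 -0.015  -0.0139]
top0 rail y 13 p2..p98 [0.0279 0.029  0.0351 0.0417 0.0423]
top0 rail y- 18 p2..p98 [-0.0478 -0.0475 -0.0419 -0.0331 -0.0329]
brass held 152 lx,ly,z 0.0912 0.0008 0.0151
slope [-1.3731  0.3856  0.1455]
```

```bash
cat >> h.py <<'E'
YAW=-.05; O=np.array([.5902,.0134,0])
def W(x,y,z): c,s=np.cos(YAW),np.sin(YAW); return O+[c*x-s*y,s*x+c*y,z]
def Lc(p): c,s=np.cos(YAW),np.sin(YAW); q=np.asarray(p)-O; return np.array([c*q[0]+s*q[1],-s*q[0]+c*q[1],q[2]])
def ld(n):
    f=np.load(n+".npz"); return [f[k] for k in("im","d","K","D","T")]
def loc(C):
    c,s=np.cos(YAW),np.sin(YAW); q=C-O; return np.stack([c*q[...,0]+s*q[...,1],-s*q[...,0]+c*q[...,1],q[...,2]],-1)
E
python3 - <<'E'
from h import *
for n in("w2","w3"):
    im,d,K,D,T=ld(n); L=loc(cloud(d,K,D,T))
    m=(abs(L[...,0]+.0245)<.003)&(abs(L[...,1])<.025)&(L[...,2]>.12)&(L[...,2]<.18); P=L[m]
    a=np.linalg.lstsq(np.c_[P[:,1],P[:,2]-.15,np.ones(len(P))],P[:,0],rcond=None)[0]; print(n,"face fit",a.round(4),"dyaw",-a[0].round(4))
    m=(L[...,2]>.03)&(L[...,2]<.05)&(abs(L[...,1])<.02)&(L[...,0]<-.015)&(L[...,0]>-.036); print("floor z",np.median(L[m][:,2]).round(4))
movep(W(-.19,0,.12),rpy(YAW)); move_l(W(-.19,0,.0445),feed=.12); print(Lc(observe()["eef_pos"]).round(4),observe()["time_s"])
im,d,K,D,T=cam("scene"); cv2.imwrite("pics/s5.png",cv2.resize(im[170:330,170:370],(800,640),interpolation=2)[:600,:,::-1])
L=loc(cloud(d,K,D,T)); hsv=cv2.cvtColor(im,cv2.COLOR_RGB2HSV)
br=(hsv[...,0]>14)&(hsv[...,0]<30)&(hsv[...,1]>130)&(abs(L[...,0]+.1)<.06)&(abs(L[...,1])<.06)&(L[...,2]>.03)&(L[...,2]<.1)
print(br.sum(),np.median(L[br],0).round(4) if br.any() else 0)
E
```

```text
w2 face fit [ 0.0005  0.0044 -0.0243] dyaw -0.0005
floor z 0.039
w3 face fit [-0.0015  0.0014 -0.0246] dyaw 0.0015
floor z 0.0387
[-0.1893 -0.0003  0.045 ] 11.025
72 [-0.1022  0.0098  0.0596]
```

View pics/s5.png

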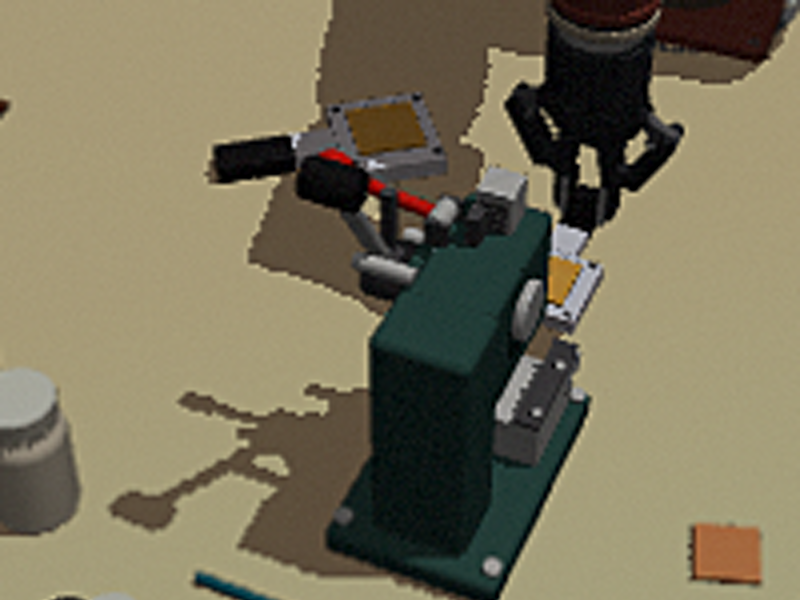

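The mould is held level in front of the slot: the brass is at about (565,280) and its underside is about 1.6 mm above the floor. Inserting now.

```bash
python3 - <<'E'
from h import *
print(move_l(W(-.135,0,.0442),feed=.08,max_force=12),Lc(observe()["eef_pos"]).round(4),observe()["ft_force"].round(1))
h=move_l(W(-.078,0,.0442),feed=.04,max_force=15); s=observe(); print(h,Lc(s["eef_pos"]).round(4),s["ft_force"].round(1),s["torque"].round(2),s["time_s"])
im,d,K,D,T=cam("scene"); L=loc(cloud(d,K,D,T)); hsv=cv2.cvtColor(im,cv2.COLOR_RGB2HSV)
im2,d2,K2,D2,T2=cam("wrist"); np.savez("w6.npz",im=im2,d=d2,K=K2,D=D2,T=T2)
cv2.imwrite("pics/w6.png",np.hstack([cv2.resize(im[190:310,250:350],(400,480),interpolation=2),cv2.resize(im2,(400,300))[:300].repeat(1,0) if 0 else np.vstack([cv2.resize(im2,(400,300)),np.zeros((180,400,3),np.uint8)])])[:,:,::-1])
E
```

```text
False [-1.354e-01  1.000e-04  4.400e-02] [ 0.2  0.3 -2.1]
True [-0.0905 -0.0003  0.0428] [-0.5 -0.8  3.9] [-0.08 -0.07  0.11] 13.0083
```

View pics/w6.png

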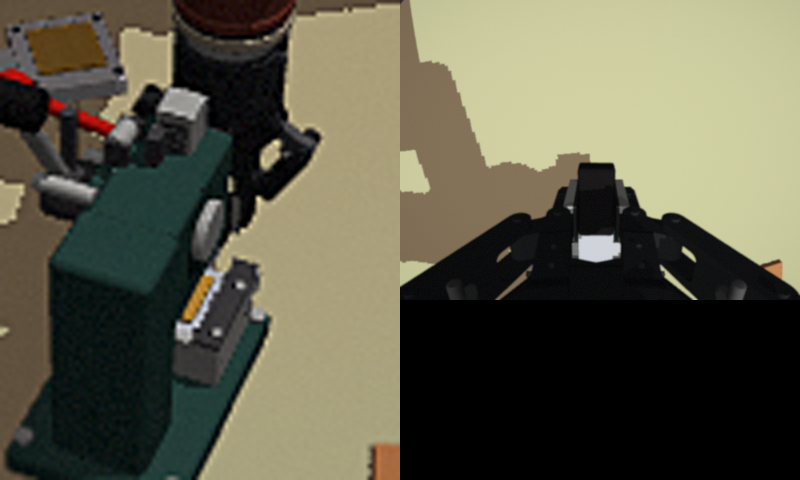

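```bash
python3 - <<'E'
from h import *
for F in (20,28):
    h=move_l(W(-.075,0,.0430),feed=.03,max_force=F); s=observe(); print(h,Lc(s["eef_pos"]).round(4),s["ft_force"].round(1),s["time_s"],s["opening"])
hold(.2); im,d,K,D,T=cam("scene"); L=loc(cloud(d,K,D,T)); hsv=cv2.cvtColor(im,cv2.COLOR_RGB2HSV)
m=(abs(L[...,1])<.03)&(L[...,2]>.045)&(L[...,2]<.075)&(abs(L[...,0])<.06)
br=m&(hsv[...,0]>12)&(hsv[...,0]<30)&(hsv[...,1]>130); print("brass",br.sum(),np.percentile(L[br],[2,50,98],axis=0).round(4).tolist())
wh=m&(hsv[...,1]<60)&(hsv[...,2]>110); print("white",wh.sum(),np.percentile(L[wh],[2,50,98],axis=0).round(4).tolist() if wh.any() else 0)
im,d,K,D,T=cam("wrist"); L=loc(cloud(d,K,D,T)); hsv=cv2.cvtColor(im,cv2.COLOR_RGB2HSV)
b=(hsv[...,2]<70)&(abs(L[...,1])<.008)&(L[...,2]>.050)&(L[...,2]<.058)&(L[...,0]>-.13)&(L[...,0]<-.05); print("handle x",b.sum(),np.percentile(L[b][:,0],[1,99]).round(4) if b.any() else 0, np.median(L[b][:,2]).round(4))
wv=(hsv[...,1]<60)&(hsv[...,2]>120)&(abs(L[...,1])<.008)&(L[...,2]>.046)&(L[...,2]<.058)&(L[...,0]<-.02)&(L[...,0]>-.1);print("tang x",np.percentile(L[wv][:,0],[1,99]).round(4) if wv.any() else 0)
E
```

```text
True [-0.0905 -0.0002  0.0422] [-4.7 -0.6  8.4] 13.425 0.021154367083302997
True [-0.0895 -0.0007  0.0413] [-2.4 -1.6  6. ] 13.8 0.02140948297242971
brass 37 [[-0.018, 0.0116, 0.0559], [0.0016, 0.0158, 0.0599], [0.0202, 0.0203, 0.062]]
white 51 [[-0.0299, 0.011, 0.053], [0.0137, 0.0205, 0.0564], [0.0394, 0.0245, 0.0593]]
handle x 3335 [-0.11   -0.0623] 0.0522
tang x [-0.0608 -0.0394]
```

The handle spans local x from -0.110 to -0.062 and the brass is centred at about 0, so the mould is home. I'll release it and nudge the handle's end as a check. Then I'll check clearance around the catch.

```bash
python3 - <<'E'
from h import *
gripper_to(.045); p=Lc(observe()["eef_pos"]); move_l(W(p[0],p[1],.11),feed=.2)
gripper_to(0,f_grip=40); movep(W(-.14,0,.11),rpy(YAW)); move_l(W(-.14,0,.047),feed=.15)
h=move_l(W(-.112,0,.047),feed=.04,max_force=10); s=observe(); print("nudge",h,Lc(s["eef_pos"]).round(4),s["ft_force"].round(1),s["time_s"])
move_l(W(-.15,0,.047),feed=.15); move_l(W(-.15,0,.30),feed=.25)
im,d,K,D,T=cam("wrist"); np.savez("w7.npz",im=im,d=d,K=K,D=D,T=T); cv2.imwrite("pics/w7.png",im[:,:,::-1]); L=loc(cloud(d,K,D,T)); hsv=cv2.cvtColor(im,cv2.COLOR_RGB2HSV)
b=(hsv[...,2]<70)&(abs(L[...,1])<.008)&(L[...,2]>.045)&(L[...,2]<.06)&(L[...,0]>-.15)&(L[...,0]<-.05); print("handle x",b.sum(),np.percentile(L[b][:,0],[1,99]).round(4),np.median(L[b][:,1]))
br=(hsv[...,0]>12)&(hsv[...,0]<30)&(hsv[...,1]>130)&(abs(L[...,1])<.04)&(L[...,2]>.045)&(L[...,2]<.07)&(abs(L[...,0])<.05); print("brass y",br.sum(),np.percentile(L[br][:,:2],[2,98],axis=0).round(4).tolist() if br.any() else 0)
for n in("w2","w7","scene0","top0"):
    im,d,K,D,T=ld(n); L=loc(cloud(d,K,D,T)); hsv=cv2.cvtColor(im,cv2.COLOR_RGB2HSV)
    red=((hsv[...,0]<8)|(hsv[...,0]>172))&(hsv[...,1]>120)
    for nm,m in(("ear",(L[...,0]>.015)&(L[...,0]<.07)&(L[...,1]<-.045)&(L[...,1]>-.085)&(L[...,2]>.18)&(L[...,2]<.3)&~red),("side",(L[...,0]>-.03)&(L[...,0]<.07)&(L[...,1]<-.085)&(L[...,1]>-.13)&(L[...,2]>.15)&(L[...,2]<.3)&~red),("tab",red&(L[...,1]<-.085)&(L[...,1]>-.13)&(L[...,2]>.19)&(L[...,2]<.26)&(L[...,0]<.1))):
        if m.sum()>4: print(n,nm,m.sum(),np.percentile(L[m],[2,50,98],axis=0).round(3).tolist())
th=np.arange(.25,2.26,.2)
for j in(np.pi/2,-np.pi/2):
    q=[inverse_kinematics(W(.0235,-.03-.075*np.cos(t),.205+.075*np.sin(t)-.015),rpy(YAW,0,j)) for t in th]; print(j,[None if x is None else x.round(2).tolist() for x in q[::4]])
E
```

```text
nudge True [-1.224e-01  1.000e-04  4.670e-02] [-0.2 -0.3  0.4] 16.8333
handle x 444 [-0.1102 -0.0627] 0.0004427527271001733
brass y 0 0
w2 ear 370 [[0.02, -0.076, 0.181], [0.041, -0.061, 0.213], [0.069, -0.046, 0.228]]
w2 side 38 [[0.017, -0.117, 0.205], [0.019, -0.105, 0.212], [0.029, -0.087, 0.227]]
w2 tab 344 [[0.017, -0.116, 0.209], [0.018, -0.103, 0.22], [0.027, -0.087, 0.23]]
scene0 ear 117 [[0.031, -0.066, 0.181], [0.041, -0.058, 0.201], [0.07, -0.046, 0.228]]
scene0 tab 22 [[-1.329, -0.121, 0.194], [0.022, -0.104, 0.231], [0.028, -0.089, 0.234]]
top0 ear 43 [[0.035, -0.068, 0.181], [0.055, -0.06, 0.207], [0.069, -0.048, 0.23]]
top0 side 8 [[0.022, -0.117, 0.216], [0.032, -0.112, 0.221], [0.034, -0.094, 0.231]]
top0 tab 32 [[0.022, -0.113, 0.209], [0.026, -0.102, 0.227], [0.033, -0.087, 0.237]]
1.5707963267948966 [[-0.28, 0.21, 1.58, 0.0, 1.35, -0.23], [-0.22, 0.18, 1.53, 0.0, 1.43, -0.17], [-0.12, 0.17, 1.52, 0.0, 1.45, -0.07]]
-1.5707963267948966 [None, None, None]
```

```bash
python3 - <<'E'
from h import *
r=rpy(YAW,0,np.pi/2); C=lambda t,dy=0: W(.0235,-.03-.075*np.cos(t)+dy,.205+.075*np.sin(t)-.015)
gripper_to(.032)
movep(W(.0235,-.106,.30),r); h=move_l(C(.24,-.002),feed=.12,max_force=8); print("down",h,Lc(observe()["eef_pos"]).round(4))
gripper_to(0,f_grip=25); s=observe(); print("opening",s["opening"],s["ft_force"].round(1),s["time_s"])
for t in np.arange(.45,2.3,.2):
    h=move_l(C(t),feed=.08,max_force=25); s=observe(); print(round(t,2),h,s["ft_force"].round(1),round(s["opening"],4))
    if h: break
print(Lc(s["eef_pos"]).round(4),s["time_s"])
im,d,K,D,T=cam("scene"); L=loc(cloud(d,K,D,T)); hsv=cv2.cvtColor(im,cv2.COLOR_RGB2HSV)
cv2.imwrite("pics/s8.png",cv2.resize(im[150:330,190:390],(666,600),interpolation=2)[:,:,::-1])
E
```

```text
down False [ 0.0241 -0.1049  0.2089]
opening 0.011376558981504747 [-4.2 -0.7  3.4] 21.275
0.45 False [-4.6 -4.1  3.1] 0.0115
0.65 False [-4.  -1.8  2.8] 0.0115
0.85 False [-5.  -1.5  3.1] 0.0114
1.05 False [-4.6 -0.5  1.3] 0.0112
1.25 False [-5.1 -1.3  1.1] 0.0116
1.45 False [-5.5 -1.6  2.6] 0.0116
1.65 False [-5.3 -2.6  2. ] 0.0113
1.85 False [-6.5  0.8  3.5] 0.011
2.05 False [-7.1  1.1  5.1] 0.0117
2.25 False [-7.4  2.1  5.7] 0.0111
[0.0232 0.0185 0.2491] 24.6333
```

View pics/s8.png

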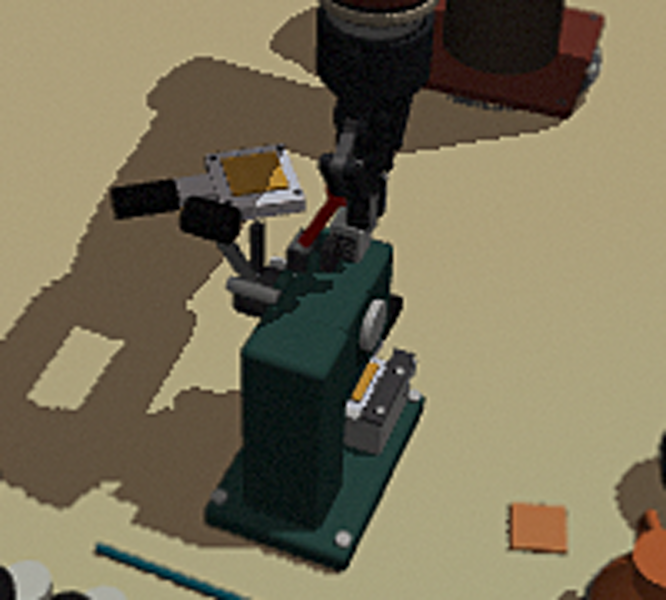

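The red catch is over to the left (arm from (305,240) to (340,200)), the lever is still at rest with its grip at (210,218), and the mould is in the slot. I'll release the catch and look at the lever grip from close above.

```bash
python3 - <<'E'
from h import *
gripper_to(.03); p=Lc(observe()["eef_pos"]); move_l(W(p[0],p[1],.34),feed=.2)
gripper_to(.08); movep(W(.095,-.06,.37),rpy(YAW)); hold(.1); s=observe(); print(s["time_s"],Lc(s["eef_pos"]).round(4))
im,d,K,D,T=cam("wrist"); np.savez("w9.npz",im=im,d=d,K=K,D=D,T=T)
L=loc(cloud(d,K,D,T)); hsv=cv2.cvtColor(im,cv2.COLOR_RGB2HSV)
m=(hsv[...,2]<80)&(L[...,2]>.25)&(L[...,2]<.315)&(abs(L[...,1]+.06)<.03)&(abs(L[...,0]-.11)<.04)
print("handle",m.sum(),np.percentile(L[m],[1,5,50,95,99],axis=0).round(4).tolist())
t=m&(L[...,2]>np.percentile(L[m][:,2],90)-.001); print("top line",np.median(L[t],0).round(4))
red=((hsv[...,0]<8)|(hsv[...,0]>172))&(hsv[...,1]>120)&(L[...,2]>.2)&(L[...,2]<.3)&(abs(L[...,1])<.1)&(abs(L[...,0])<.1)
if red.sum(): print("red",red.sum(),np.percentile(L[red],[2,50,98],axis=0).round(3).tolist())
im2,d2,K2,D2,T2=cam("top"); L2=loc(cloud(d2,K2,D2,T2)); h2=cv2.cvtColor(im2,cv2.COLOR_RGB2HSV)
red=((h2[...,0]<8)|(h2[...,0]>172))&(h2[...,1]>120)&(L2[...,2]>.2)&(L2[...,2]<.3)&(abs(L2[...,1])<.1)&(abs(L2[...,0])<.1)
if red.sum(): print("red top",red.sum(),np.percentile(L2[red],[2,50,98],axis=0).round(3).tolist())
cv2.imwrite("pics/w9.png",im[:,:,::-1])
E
```

```text
27.7333 [ 0.0949 -0.0597  0.37  ]
handle 1608 [[0.0983, -0.0769, 0.2878], [0.0986, -0.0755, 0.291], [0.1061, -0.0601, 0.3001], [0.1182, -0.0447, 0.3024], [0.1208, -0.0432, 0.303]]
top line [ 0.1104 -0.0594  0.3018]
red 963 [[0.019, -0.028, 0.218], [0.024, -0.008, 0.28], [0.029, 0.011, 0.286]]
red top 31 [[0.022, -0.024, 0.219], [0.026, -0.008, 0.277], [0.033, 0.005, 0.29]]
```

View pics/w9.png

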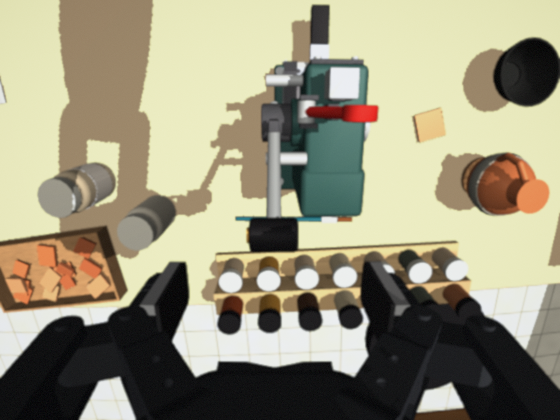

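The black grip is at (273,235): its centre in press coordinates is (0.111, -0.060, 0.290), and that matches the stated geometry with the hub at x≈0.036. The catch is at about 1.95 rad, past upright. I'll grip the grip's two ends with jaws along y, leaving the rod free between the fingers, and pull along the arc.

```bash
python3 - <<'E'
from h import *
r=rpy(YAW); A=lambda f: W(.036-.15*np.sin(f),-.060,.16+.15*np.cos(f)-.020)
gripper_to(.055); movep(W(.111,-.060,.34),r); h=move_l(A(np.radians(-30)),feed=.12,max_force=8); print("down",h)
gripper_to(0,f_grip=60); s=observe(); print("open",s["opening"],s["ft_force"].round(1),s["time_s"])
if .028<s["opening"]<.04:
    for a in list(range(-22,60,8))+[60,62]:
        h=move_l(A(np.radians(a)),feed=.10,max_force=30); s=observe(); print(a,h,s["ft_force"].round(1),round(s["opening"],4),Lc(s["eef_pos"]).round(4))
        if h: break
print(s["time_s"])
hold(.3); s=observe(); print(s["ft_force"].round(1),s["opening"],Lc(s["eef_pos"]).round(4))
for n in("scene","wrist"):
    im,d,K,D,T=cam(n); np.savez("e_"+n+".npz",im=im,d=d,K=K,D=D,T=T)
a=np.load("e_scene.npz")["im"][150:330,190:390]; b=np.load("e_wrist.npz")["im"]
cv2.imwrite("pics/e.png",np.hstack([cv2.resize(a,(400,360),interpolation=2),cv2.resize(b,(400,360))])[:,:,::-1])
E
```

```text
down False
open 0.03498662976134893 [-1.2 -1.6  6.8] 29.5
-22 False [ 4.4 -3.2  6.2] 0.0352 [ 0.0934 -0.0605  0.2809]
-14 False [ 3.8 -3.1  8.1] 0.0353 [ 0.0737 -0.0605  0.2873]
-6 False [ 3.8 -3.3  8.4] 0.035 [ 0.0531 -0.0605  0.2911]
2 False [ 1.8 -3.4 10.1] 0.0349 [ 0.032  -0.0606  0.2919]
10 False [ 0.5 -4.1 10.3] 0.0347 [ 0.011  -0.0606  0.2897]
18 False [-0.9 -2.5 11.6] 0.0352 [-0.0096 -0.0606  0.2846]
26 False [-2.8 -3.7 12.1] 0.0353 [-0.0294 -0.0606  0.2765]
34 False [-3.8 -3.9 12.1] 0.0352 [-0.0478 -0.0607  0.2658]
42 False [-4.3 -3.1 11.9] 0.0353 [-0.0646 -0.0607  0.2525]
50 False [-4.6 -3.9 10.6] 0.0353 [-0.0792 -0.0607  0.2371]
58 False [-4.1 -3.7 11.1] 0.0352 [-0.0914 -0.0607  0.22  ]
60 False [-4.  -3.8 13.3] 0.035 [-0.0931 -0.0607  0.217 ]
62 False [-5.6  0.4 31.8] 0.0352 [-0.093  -0.0608  0.2167]
33.9417
[-5.9 -2.3 31. ] 0.03537232482107321 [-0.093  -0.0609  0.2167]
```

View pics/e.png

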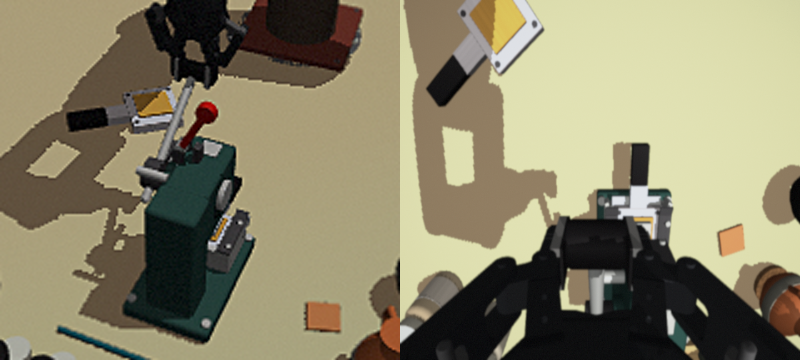

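The grip is held between the fingers and the lever is at its stop: the force jumped from 13 to 31 N with no further motion. One last numeric check of the catch and the mould before handing in.

```bash
python3 - <<'E'
from h import *
for n in("e_scene","e_wrist"):
    im,d,K,D,T=ld(n); L=loc(cloud(d,K,D,T)); hsv=cv2.cvtColor(im,cv2.COLOR_RGB2HSV)
    red=((hsv[...,0]<8)|(hsv[...,0]>172))&(hsv[...,1]>120)&(L[...,2]>.2)&(L[...,2]<.31)&(abs(L[...,1])<.1)&(abs(L[...,0]-.02)<.03)
    if red.sum()>5:
        P=L[red]; t=np.median(P[P[:,2]>.26],0); print(n,"red",red.sum(),np.percentile(P,[2,50,98],axis=0).round(3).tolist(),"angle~",np.arctan2(t[2]-.205,-(t[1]+.03)).round(2))
    b=(hsv[...,2]<70)&(abs(L[...,1])<.02)&(L[...,2]>.045)&(L[...,2]<.06)&(L[...,0]>-.15)&(L[...,0]<-.05)
    if b.sum()>20: print(n,"mould handle",b.sum(),np.percentile(L[b],[1,50,99],axis=0).round(4).tolist())
E
```

```text
e_scene red 153 [[0.021, -0.028, 0.216], [0.029, -0.005, 0.27], [0.032, 0.012, 0.287]] angle~ 1.98
e_scene mould handle 33 [[-0.1072, 0.0002, 0.0457], [-0.0949, 0.0087, 0.0535], [-0.0576, 0.0102, 0.0577]]
e_wrist mould handle 1112 [[-0.1099, -0.0117, 0.0483], [-0.0869, -0.0012, 0.0533], [-0.0626, 0.01, 0.0549]]
```

```bash
python3 - <<'E'
from h import *
job_done(); s=observe(); print(s["time_s"],s["ft_force"].round(1),s["opening"],Lc(s["eef_pos"]).round(4))
E
```

```text
the job is handed in; nothing more can be done
the job is handed in; nothing more can be done
```

I handed the job in at about 34 s of the 72 s allowed. The mould is home, the catch is flipped over, and the lever is held at its stop. `job_done()` gives no verdict, so this rests on my own checks.

**What I did**
- **Mould:** I took the smaller of the two moulds by its handle (brass plate 18 mm up, about 44 mm across) and slid it into the slot until it met the back stop. A second push with closed fingers on the handle's end moved it no further.
- **Catch:** I gripped the red tab and swung it up and over to the left.
- **Lever:** I gripped the black grip by its two ends and pulled it along its arc to the stop. I handed in still holding it, with a 60 N grip.

**Last checks**
- **Mould position:** the handle spans 110 to 63 mm in front of the ram's axis, against 110 to 60 mm expected at home. It lies within about 1 mm of centre sideways.
- **Catch angle:** about 1.98 rad, where over 1.7 is needed. I had moved the tab to about 2.25, so it slipped or was dragged back a little when I let go.
- **Lever at its stop:** the grip reached the 60° position, then the tool force rose from 13 to 31 N with no further motion.
- **Finger hold:** the fingers read 35 mm apart, against a 36 mm grip.

**Not confirmed**
- I had no direct reading of the pad's force on the mould. I infer it from the lever being at its stop over a seated mould.
- I did not re-measure the other things on the bench. Nothing touched them that I could see.
- I tried to read the state once more after handing in, but the interface no longer answered.

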